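# Square a steel tube up to a welding fence and end stop

## Task

Get the long square steel tube ready for tack welding: push it along the bench until its whole side lies flush against the upright face of the angle-iron fence and its end butts against the square stop block at one end of the fence (the round post at the other end is not the stop). Only push it, steadily: it stays flat on the bench and is never straddled by the fingers, lifted or tipped. Leave all the other loose things where they are.

Things in the scene. Friction and masses are not known exactly. Their poses are not given: they have to be found in the camera images.
- tube: the workpiece: long square steel tube with welded-shut flat ends, 160 x 40 x 40 mm, about 0.4 to 0.75 kg, lying loose on the bench in front of (robot side of) the fence. Origin: centre of its underside. x runs along its length (ends at x = +-80 mm), y across it (sides at +-20 mm), z up to its top at 40 mm. Its two ends are alike.
- fence: fixed dark angle-iron fence bolted to the bench: upright leg 420 mm long, 30 mm high, 8 mm thick, with a 6 mm thick foot leg behind it reaching to x = +58 mm. Origin: at bench level, in the middle of the length of the upright working face. The working face is the plane x = 0 and looks to the fence's -x, towards the robot; y runs along the fence (ends at y = +-210 mm), z up.
- stop: fixed square steel stop block, 60 mm (x) x 40 mm (y) x 40 mm high, standing against the working face near one end of the fence, its centre 190 mm from the fence's middle towards either +y or -y (changes from run to run). Origin: centre of its underside; axes parallel to the fence's. The face that looks to the middle of the fence, 20 mm from its origin, is the stop.
- pin: fixed round steel post, 40 mm diameter, 40 mm high, near the other end of the fence, centre 190 mm from its middle and 30 mm in front of its face. Not the stop. Origin: centre of its underside. Between post and stop block 340 mm are free along the fence.
- short_tube: loose bystander: short square steel tube, 90 x 40 x 40 mm, length along x. Origin: centre of its underside.
- bracket: loose bystander: red triangular angle bracket of flat bars, about 90 x 90 x 20 mm high. Origin: about the middle of its underside.
- pipe_stub: loose bystander: rusty piece of pipe standing upright, 60 mm diameter, 50 mm high. Origin: centre of its underside.
- flange: loose bystander: rusty pipe flange lying flat, 110 mm diameter, 16 mm thick. Origin: centre of its underside.
- hammer: loose bystander: hammer, 260 mm long, lying at the robot's left. Origin: on its underside.
- can: loose bystander: white can standing upright, 60 mm diameter, 150 mm tall, at the robot's right. Origin: centre of its underside.
Not all that is in view belongs to the job. Leave any brown or green look-alike of the tube alone.

How it is judged (in metres and radians):
At the end, for the whole second after the job is handed in: The long tube lies still and flat on the bench, parallel to the fence within 0.03 rad (1.7 degrees), gap to the fence's face at most 3.5 mm at mid-length, between post and stop, gap from its end to the stop block at most 3.5 mm (x of tube in the frame of fence between -0.0235 and 0 m and angle between the x axis of tube and the y axis of fence, either way round below 0.03 rad and ((y of stop in the frame of fence above 0 m and y of tube in the frame of stop between -0.1035 and 0 m) or (y of stop in the frame of fence below 0 m and y of tube in the frame of stop between 0 and 0.1035 m)) and height (world z) of tube below 0.004 m and angle between tube's own z axis and vertical below 0.05 rad and linear speed of tube below 0.01 m/s); the robot touches nothing.
It fails at once if the long tube was lifted off the bench (height (world z) of tube above 0.008 m).
It fails at once if the long tube was tipped (angle between tube's own z axis and vertical above 0.15 rad).
It fails at once if the fingers straddled the long tube as for a grasp (grasp point inside its outline) (x of the grasp point in the frame of tube between -0.075 and 0.075 m and y of the grasp point in the frame of tube between -0.015 and 0.015 m and z of the grasp point in the frame of tube below 0.036 m).
It fails at once if the long tube was knocked, not pushed (over 0.5 m/s) (linear speed of tube above 0.5 m/s).
It fails at once if one of the other loose things was moved by more than 15 mm (distance of any of short_tube, bracket, pipe_stub, flange, hammer, can from where it was at the start of the episode above 0.015 m).
It also fails if it takes over 51 s, if anything falls off the work surface, if the arm or the gripper's body presses on something with over 40 N, if the wrist force passes 120 N, or if a joint passes its speed limit or range.

## Robot

A 6-joint arm with a two-finger parallel gripper is mounted at the origin on the work surface. World frame = base frame: x ahead of the robot, y to its left, z up, the work surface at z = 0. Lengths are in m, angles in degrees, forces in N, time in s.
With the tool pointing down it reaches from about 0.25 to 0.725 m from the base axis. Payload 9.7 kg.
Tool frame: the origin (TCP) lies midway between the tips of the shut fingers; the grasp point (between the pads) lies 19 mm behind it; y points along the fingers, x is the direction in which the jaws open and shut, and the axes are right-handed (so a half turn about y gives the same grasp; the last joint's range is limited). The gripper opens to 85 mm and grips with 20 to 120 N. Pads are 22 mm wide; open, the fingers measure 114 mm over their backs; the gripper's body (76 mm by 85 mm) begins 54 mm behind the grasp point. The pads swing forward as they close: fully open they stand 13 mm farther back than shut.
Start: joints at [-71.62, 4.979, 10.078, 95.1, 0, 90], TCP at [0.173, -0.522, 0.231] pointing down, gripper open.
Joint ranges: [-179.16, 179.16], [-48.56, 103.87], [-65.8, 70.77], [-126.05, 130.52], [-82.76, 87.17], [-180, 180]. Speed limits (degrees/s): [127.2, 127.2, 147.25, 180, 180, 180].

## Interface

Orientations are given as [roll, pitch, yaw] about the fixed x, y, z axes, in that order (R = Rz(yaw) Ry(pitch) Rx(roll)).
In Python, from workcell import get_obs, camera, job_done gives the robot as it stands.
- The arm moves only by the tool play_rows, never from a script. Its argument "moves" is a list of rows, each a list of 3 entries, a list of its own where there are three numbers: the turn, a rotation vector about the tool's x, y, z in degrees, then the shift along the tool's x, y, z in m, then the opening in per cent of the stroke, from 0 (shut) to 100 (fully open). A call has exactly 5 rows; each row is the pose to reach, as a shift and turn from the pose commanded when the call began, along the tool's axes at that moment; what a row does not reach only later rows make up. A row lasts 1/10 s, in which the tool goes at most 50 mm and 8.59 degrees, less where a joint would pass 70% of its speed; a pose out of reach is approached as far as the arm can. A call with a gripper value outside its range is refused whole. The fingers move at their own pace and stop on an object; "grip_force" is the grip in N (left out, the last holds). Time passes only in rows, so rows that repeat a pose let the fingers close, or fill a call up. It gives the time, the measured TCP pose, the force and the opening at its end, in the units of the state.
- get_obs(): the state, without advancing time (a new reading comes with each control period).
- camera(name): name is "side" or "top"; returns a dict with "img" (420x560x3 uint8, red, green, blue), "fov_y" (degrees; the focal length in pixels is half the picture's height over the tangent of half this angle, whatever the lens; pixels are square), "cx", "cy" (the principal point, pixels), "k1" (the pictures are not rectified: a ray, as slopes to the right and down, at radius r is drawn at 1 + k1 r^2 times it, then the intrinsics apply), "world_from_camera" (4x4, takes a point from camera to world coordinates). Camera axes: x right, y up, looking along -z (the intrinsics and any distortion apply to the point x, -y, -z); pixel columns grow to the right and rows downward; lengths in m; the calibration is good to about 2 mm. A picture is of the moment at which its call begins. There is no depth.
- job_done(): hands the job in, once; it reports no verdict.
The state is a dict: "time": time; "q": joint angles; "qd": joint speeds; "joint_efforts": joint torques, N m; "ee_pos": TCP position; "tcp_rot": TCP orientation; "wrist_force": force on the tool from outside, world axes, zero at the start; "torque": the same for the moment, N m; "opening": finger opening in m.
Only numpy, scipy, OpenCV 4.12 (cv2) and the standard library are available. Lean on these libraries where they do the work, as an engineer would, in place of code of your own. Each camera call takes 0.05 s, during which the arm holds its last target.

## Working session

There is one attempt and no reset: what is moved stays moved. The work goes in short steps, Python scripts to look and compute and a tool call to move; the robot and the scene stay as the last step left them, time stands still between calls to the robot, and variables do not carry over. Pictures are saved under pics/ and viewed, and the job is handed in when it is done.

Besides the shell and the picture viewer there is one more tool, called as name([rows], argument=value, ...), one row to a line, values as JSON. play_rows: Moves the arm, as the interface text tells. Its arguments: {"type":"object","properties":{"moves":{"type":"array"},"grip_force":{"type":"number"}},"required":["moves"]}

```bash
mkdir -p pics
cat > h.py <<'E'
import numpy as np, cv2
from workcell import get_obs, camera
def shot(n,f):
    c=camera(n); cv2.imwrite(f,cv2.cvtColor(c["img"],cv2.COLOR_RGB2BGR))
    np.savez(f[:-4]+".npz",**{k:np.array(v) for k,v in c.items()}); return c
def load(f):
    d=np.load(f); return {k:d[k] for k in d.files}
def ray(c,px):
    px=np.atleast_2d(np.array(px,float)); H,W=c["img"].shape[:2]
    f=H/2/np.tan(np.radians(float(c["fov_y"]))/2)
    K=np.array([[f,0,float(c["cx"])],[0,f,float(c["cy"])],[0,0,1]])
    u=cv2.undistortPointsIter(px.reshape(-1,1,2),K,np.array([float(c["k1"]),0,0,0]),None,None,(3,50,1e-10)).reshape(-1,2)
    d=np.c_[u[:,0],-u[:,1],-np.ones(len(u))]; T=c["world_from_camera"]
    return T[:3,3],d@T[:3,:3].T
def onz(c,px,z):
    o,d=ray(c,px); t=(z-o[2])/d[:,2]; return o+t[:,None]*d
def two(c1,p1,c2,p2):
    o1,d1=ray(c1,p1);o2,d2=ray(c2,p2);d1=d1[0];d2=d2[0]
    s=np.linalg.lstsq(np.c_[d1,-d2],o2-o1,rcond=None)[0]
    a=o1+s[0]*d1;b=o2+s[1]*d2; return (a+b)/2,np.linalg.norm(a-b)
E
python3 - <<'E'
from h import *
for n in("top","side"):
    c=shot(n,f"pics/{n}0.png"); print(n,c["fov_y"],c["cx"],c["cy"],c["k1"],c["world_from_camera"].round(3).tolist())
print(get_obs())
E
```

```text
top 55.40197082123932 274.8543121236058 208.30079832649412 -0.004160834087402812 [[0.012, 0.993, -0.12, 0.389], [-1.0, 0.013, 0.005, 0.01], [0.007, 0.12, 0.993, 1.191], [0.0, 0.0, 0.0, 1.0]]
side 44.069813273454066 271.7174706773503 207.19866504501076 -0.09172442826943035 [[0.988, 0.095, -0.121, 0.317], [-0.154, 0.607, -0.78, -1.319], [-0.001, 0.789, 0.615, 1.072], [0.0, 0.0, 0.0, 1.0]]
{'time': 0.1, 'q': array([-7.16223239e+01,  5.00905379e+00,  1.00372875e+01,  9.50988050e+01,
        9.77727705e-04,  8.99993806e+01]), 'qd': array([ 0.01448972, -0.09782786,  0.20306521,  0.01968419, -0.01354913,
       -0.02456471]), 'joint_efforts': array([-4.63920987e-04, -5.21562016e+01,  4.65653515e+01,  1.60782225e-02,
       -2.03123636e-05,  7.77334549e-06]), 'ee_pos': array([ 0.17334231, -0.52174945,  0.23062807]), 'tcp_rot': array([-8.99990215e+01,  7.05713026e-02, -7.16217044e+01]), 'wrist_force': array([ 0.28243317, -0.07188405,  0.19546629]), 'torque': array([-0.02610061,  0.00470876, -0.00404463]), 'opening': 0.08505375221037062}
```

View pics/top0.png

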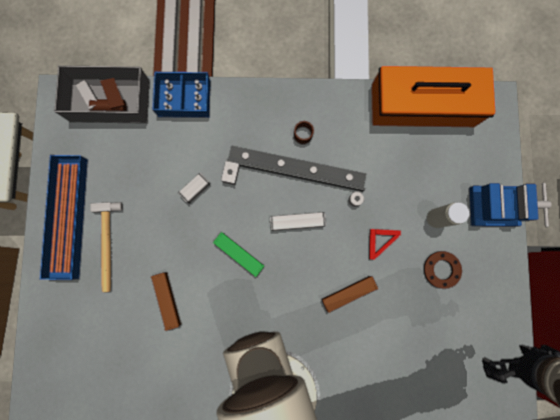

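View pics/side0.png

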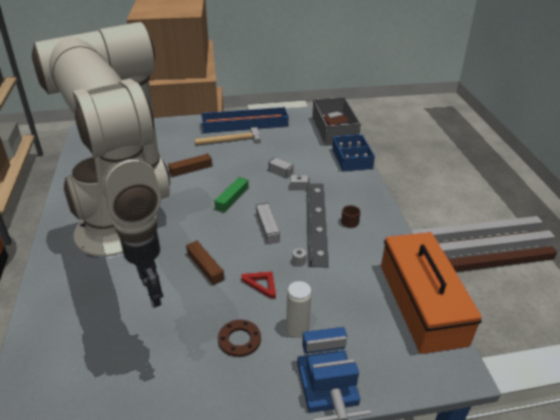

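The top view shows a light-grey long tube at about (298,221). The fence runs from (231,150) to (366,180), with the square stop at (230,172) and the round post at (357,199). Candidates for the tube:
- light-grey long tube at (298,221)
- short grey tube at (194,188)
- green look-alike at (238,255)
- brown look-alikes at (166,300) and (349,294)

I choose (298,221) and check it in a close crop.

Run:
```python
from h import *
a=cv2.imread("pics/top0.png")[130:270,170:410]; cv2.imwrite("pics/top0c.png",cv2.resize(a,None,fx=3.3,fy=3.3,interpolation=cv2.INTER_CUBIC))
b=cv2.imread("pics/side0.png")[150:290,220:360]; cv2.imwrite("pics/side0c.png",cv2.resize(b,None,fx=4,fy=4,interpolation=cv2.INTER_CUBIC))
```

```text
(no output)
```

View pics/top0c.png

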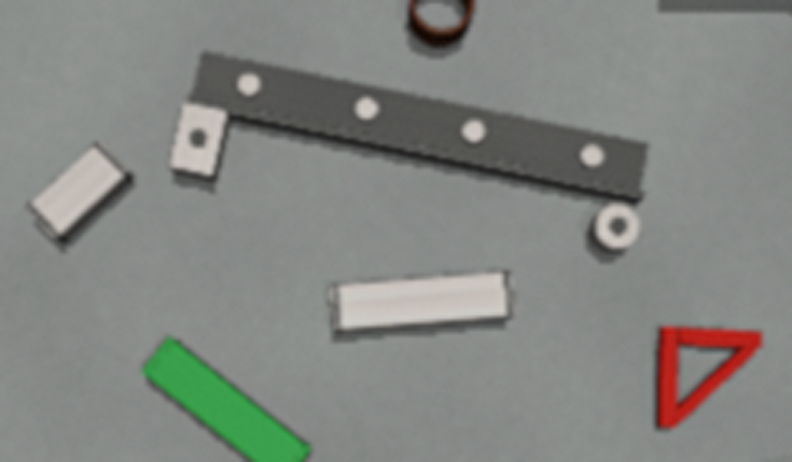

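View pics/side0c.png

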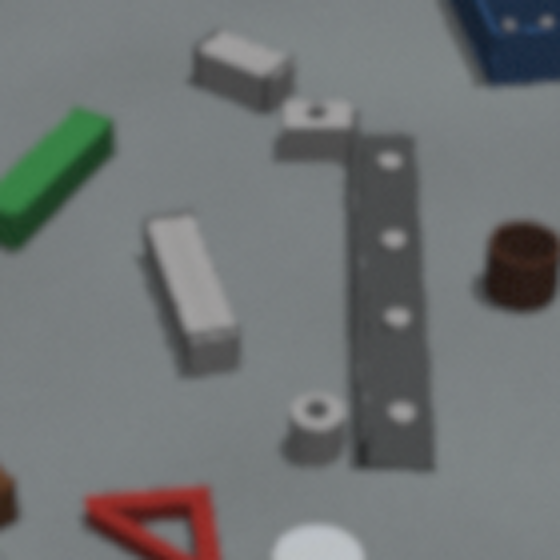

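The crops confirm it: light-grey bare steel about 160 mm long, with the ends at crop-x 335 and 508. Next I measure it.

```bash
cat > m.py <<'E'
from h import *
def meas(c,name,verbose=True):
    hsv=cv2.cvtColor(c["img"],cv2.COLOR_RGB2HSV); g=hsv[...,2]; 
    if name=="top": thr=165
    else: thr=130
    m=((g>thr)&(hsv[...,1]<50)).astype(np.uint8)
    # upsampled gray for sub-pixel contour
    s=4; up=cv2.resize(np.where(hsv[...,1]<60,g,0).astype(np.uint8),None,fx=s,fy=s,interpolation=cv2.INTER_LINEAR)
    cs,_=cv2.findContours((up>thr).astype(np.uint8),cv2.RETR_EXTERNAL,cv2.CHAIN_APPROX_NONE)
    out=[]
    for k in cs:
        if cv2.contourArea(k)<60*s*s: continue
        p=(k.reshape(-1,2)+.5)/s-.5
        w=onz(c,p,.04)[:,:2]
        (cx,cy),(a,b),ang=cv2.minAreaRect((w*1000).astype(np.float32))
        if a<b: a,b=b,a; ang+=90
        ang=(ang+90)%180-90
        if .2<cx/1000<.9 and abs(cy)<450: out.append((cx,cy,a,b,ang)); 
        if verbose and out and out[-1][0]==cx: print(name,"c %.1f %.1f size %.1f %.1f ang %.2f"%(cx,cy,a,b,ang),p.mean(0).round(1))
    return out
E
python3 - <<'E'
from m import *
for n in("top","side"):
    c=load(f"pics/{n}0.npz"); g=c["img"].max(2); meas(c,n)
    print(g[215:228,298] if n=="top" else g[218,250:290])
c=load("pics/top0.npz"); print("fence profile top",c["img"].max(2)[150:190,300], onz(c,[[231,150],[366,180]],.03))
E
```

```text
top c 493.8 -62.5 size 145.3 37.3 ang -84.79 [297.5 220.5]
top c 561.6 -235.3 size 36.2 35.8 ang -0.60 [356.9 198. ]
top c 588.1 243.6 size 73.8 36.9 ang -45.60 [192.8 187. ]
top c 635.1 138.1 size 57.5 38.0 ang -11.42 [229.4 171.6]
[196 203 204 201 197 194 197 200 202 204 204 198 160]
side c 540.4 -379.4 size 81.7 68.6 ang -75.32 [299.5 289.9]
side c 565.7 -229.8 size 43.6 41.4 ang -74.22 [298.7 251.2]
side c 704.5 -310.6 size 154.8 151.8 ang 63.38 [352.3 264.6]
side c 500.9 -59.8 size 144.0 44.6 ang -84.82 [268.  217.8]
side c 271.9 180.0 size 145.0 106.4 ang -1.43 [193.8 181.7]
side c 705.0 198.9 size 308.0 177.0 ang -8.83 [313.9 168.5]
[130 129 129 129 126 113  96  82  72  70  92 124 148 157 158 157 154 154
 154 156 158 157 153 143 135 129 129 129 129 129 128 130 129 128 126 128
 128 128 127 128]
fence profile top [141 140 142 140 138 139 139 140 138 123  94  83  84  85  86  86  85  84
  84  86  87  86  86  84  81  87  80  40  42  74 105 132 138 137 136 136
 136 138 137 137] [[ 0.70239719  0.13620361  0.03      ]
 [ 0.61720295 -0.26470706  0.03      ]]
```

Run:
```python
from h import *
t=load("pics/top0.npz");s=load("pics/side0.npz")
T=lambda x,y:[170+x/3.3,130+y/3.3]
S=lambda x,y:[220+x/4,150+y/4]
for n,a,b in [("pinhole",T(619,227),S(317,409)),("stophole",T(198,138),S(316,111)),("tube -y front corner",T(508,272),S(238,322)),("tube -y rear",T(510,314),S(188,337)),("tube +y rear",T(332,330),S(147,220)),("tube +y fr",T(330,287),S(192,213)),("fence bolt",T(592,155),S(402,412)),("fence bolt2",T(249,84),S(390,160))]:
    p,e=two(t,a,s,b); print(n,(p*1000).round(1),"miss %.1f"%(e*1000))
print("green",(onz(t,[T(310,450),[262,276],T(145,368)],.03)*1000).round(0))
print("fence top edge stop-side & pin-side",(onz(t,[T(228,118),T(640,198)],.03)*1000).round(1))
f=np.array([[.981,-.193],[.193,.981]])
print("gap check: face minus stop centre along fx", (onz(t,[T(640,198),T(400,150)],.03)[:,:2]*1000-[635.1,138.1])@f[0])
```

```text
pinhole [ 562.3 -236.7   42.5] miss 6.6
stophole [636.1 135.9  42.7] miss 5.1
tube -y front corner [ 520.5 -138.    47.9] miss 6.7
tube -y rear [ 483.1 -140.6   40.3] miss 4.0
tube +y rear [469.8  14.8  35.2] miss 8.8
tube +y fr [507.4  17.1  36.1] miss 8.5
fence bolt [ 631.9 -219.2   13.3] miss 5.6
fence bolt2 [693.7  93.9  13.6] miss 6.0
green [[361.  33.  30.]
 [334.  38.  30.]
 [430. 179.  30.]]
fence top edge stop-side & pin-side [[ 654.9  111.    30. ]
 [ 587.2 -258.2   30. ]]
gap check: face minus stop centre along fx [29.46925546 27.90010771]
```

play_rows([
  [[0,5,0],[0,0,0],100],
  [[0,10,0],[0,0,0],100],
  [[0,10,0],[0,0,0],100],
  [[0,10,0],[0,0,0],100],
  [[0,10,0],[0,0,0],100],
])

```text
time: 0.6
ee_pos: [0.1734, -0.5219, 0.2311]
tcp_rot: [-90.0, 0.0, -81.5]
wrist_force: [-0.5, 0.5, -0.8]
opening: 0.0855
```

```bash
python3 -c "
from h import *
o=get_obs();print(o['q'],o['tcp_rot'],o['ee_pos'])"
```

```text
[-7.16193926e+01  4.98749932e+00  1.00714656e+01  9.50976130e+01
  4.60104867e-04  9.98890434e+01] [-9.00018904e+01  1.35229828e-02 -8.15084362e+01] [ 0.17342636 -0.52192134  0.23114111]
```

```bash
cat > go.py <<'E'
import sys; from h import *
# usage: go.py x y z yaw  -> tool shift (x,y,z), turn about tool y
x,y,z,yaw=map(float,sys.argv[1:5]); o=get_obs(); p=o["ee_pos"]; s=np.radians(o["tcp_rot"][2])
d=np.array([x,y,z])-p
print("pos",p.round(4),"rot",o["tcp_rot"].round(2),"q",o["q"].round(1),"F",o["wrist_force"].round(1),"t",o["time"])
print("turn y %.1f  shift x %.4f y %.4f z %.4f"%(-(yaw-o["tcp_rot"][2]),d[0]*np.cos(s)+d[1]*np.sin(s),-d[2],-d[0]*np.sin(s)+d[1]*np.cos(s)))
E
python3 go.py .420 -.048 .15 78.86
```

```text
pos [ 0.1734 -0.5219  0.2311] rot [-9.000e+01  1.000e-02 -8.151e+01] q [-71.6   5.   10.1  95.1   0.   99.9] F [-0.5  0.5 -0.8] t 0.6
turn y -160.4  shift x -0.4323 y 0.0811 z 0.3139
```

play_rows([
  [[0,-8,0],[-0.036,0,0.026],100],
  [[0,-16,0],[-0.072,0,0.052],100],
  [[0,-24,0],[-0.108,0,0.078],100],
  [[0,-32,0],[-0.144,0,0.104],100],
  [[0,-40,0],[-0.18,0,0.13],100],
])

```text
time: 1.1
ee_pos: [0.2762, -0.3233, 0.2313]
tcp_rot: [-90.0, -0.0, -41.2]
wrist_force: [0.9, -0.2, 0.2]
opening: 0.0855
```

```bash
python3 go.py .420 -.048 .15 78.86
```

```text
pos [ 0.2762 -0.3233  0.2313] rot [-9.000e+01 -2.000e-02 -4.124e+01] q [-49.5 -12.   -6.   95.9   0.   81.7] F [ 0.9 -0.2  0.2] t 1.1
turn y -120.1  shift x -0.0733 y 0.0813 z 0.3019
```

play_rows([
  [[0,-8,0],[-0.01,0,0.04],100],
  [[0,-16,0],[-0.02,0,0.08],100],
  [[0,-24,0],[-0.03,0,0.12],100],
  [[0,-32,0],[-0.04,0,0.16],100],
  [[0,-40,0],[-0.05,0,0.2],100],
])

```text
time: 1.6
ee_pos: [0.3717, -0.1406, 0.2315]
tcp_rot: [-90.0, -0.0, -1.2]
wrist_force: [1.0, 0.6, -0.8]
opening: 0.0852
```

```bash
python3 go.py .420 -.048 .15 78.86
```

```text
pos [ 0.3717 -0.1406  0.2315] rot [-9.002e+01 -5.000e-02 -1.210e+00] q [-20.7 -15.7  -9.   96.7  -0.   70.5] F [ 1.   0.6 -0.8] t 1.6
turn y -80.1  shift x 0.0463 y 0.0815 z 0.0936
```

play_rows([
  [[0,-8,0],[0.01,0.01,0.02],100],
  [[0,-16,0],[0.02,0.02,0.04],100],
  [[0,-24,0],[0.03,0.03,0.06],100],
  [[0,-32,0],[0.04,0.04,0.08],100],
  [[0,-40,0],[0.046,0.05,0.094],100],
])

```text
time: 2.1
ee_pos: [0.4204, -0.0483, 0.1809]
tcp_rot: [-90.0, -0.0, 38.8]
wrist_force: [0.6, -0.7, -0.3]
opening: 0.0856
```

play_rows([
  [[0,-8,0],[0,0.01,0],100],
  [[0,-16,0],[0,0.02,0],100],
  [[0,-24,0],[0,0.03,0],100],
  [[0,-32,0],[0,0.03,0],100],
  [[0,-40,0],[0,0.03,0],100],
])

```text
time: 2.6
ee_pos: [0.4197, -0.0494, 0.151]
tcp_rot: [-90.0, 0.0, 78.8]
wrist_force: [-0.3, 0.3, 0.6]
opening: 0.0855
```

```bash
python3 go.py .420 -.048 .01 78.86; python3 -c "
from h import *
for n in ('top','side'): shot(n,f'pics/{n}1.png')"
```

```text
pos [ 0.4197 -0.0494  0.151 ] rot [-89.97   0.    78.8 ] q [ -6.7 -13.4 -16.1  87.3   0.    4.5] F [-0.3  0.3  0.6] t 2.6
turn y -0.1  shift x 0.0015 y 0.1410 z -0.0001
```

View pics/side1.png

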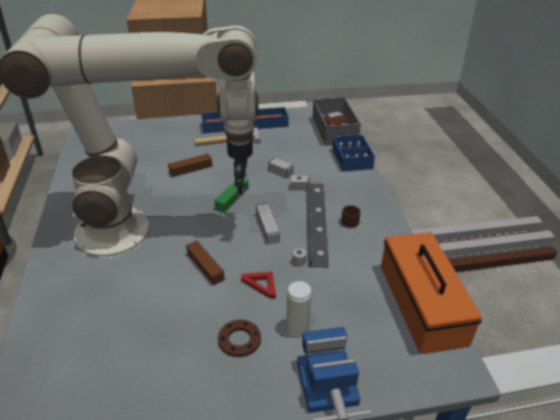

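View pics/top1.png

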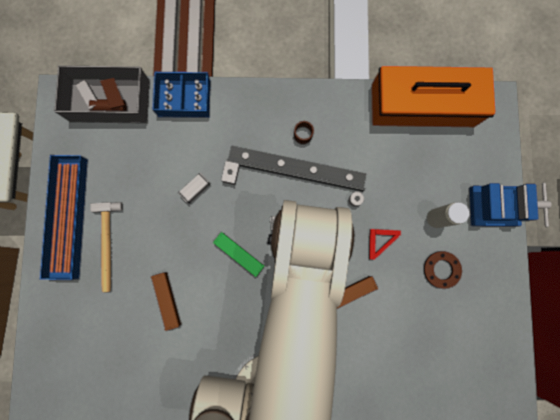

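The arm hides the tube in the top view. In the side view the tool stands between the green bar (230,194) and the tube (267,222), clear of both. I descend here.

play_rows([
  [[0,0,0],[0,0.025,0],100],
  [[0,0,0],[0,0.05,0],100],
  [[0,0,0],[0,0.075,0],100],
  [[0,0,0],[0,0.1,0],100],
  [[0,0,0],[0,0.12,0],100],
])

```text
time: 3.2
ee_pos: [0.4195, -0.0495, 0.03]
tcp_rot: [-90.0, 0.0, 78.2]
wrist_force: [-0.2, 0.2, -0.4]
opening: 0.0855
```

play_rows([
  [[0,0,0],[0,0.01,0],100],
  [[0,0,0],[0,0.02,0],100],
  [[0,0,0],[0,0.025,0],100],
  [[0,0,0],[0,0.025,0],100],
  [[0,0,0],[0,0.025,0],100],
])

```text
time: 3.7
ee_pos: [0.4203, -0.0496, 0.007]
tcp_rot: [-90.1, -0.0, 78.4]
wrist_force: [0.2, 0.4, -0.3]
opening: 0.0856
```

```bash
python3 go.py .520 -.068 .006 78.86; python3 -c "
from h import *
for n in ('side',): shot(n,f'pics/{n}2.png')
b=cv2.imread('pics/side2.png')[130:280,190:360]; cv2.imwrite('pics/side2c.png',cv2.resize(b,None,fx=3.8,fy=3.8,interpolation=cv2.INTER_CUBIC))"
```

```text
pos [ 0.4203 -0.0496  0.007 ] rot [-90.05  -0.    78.36] q [ -6.7 -10.8 -30.   70.8  -0.    4.9] F [ 0.2  0.4 -0.3] t 3.7
turn y -0.5  shift x 0.0021 y 0.0010 z -0.1013
```

View pics/side2c.png

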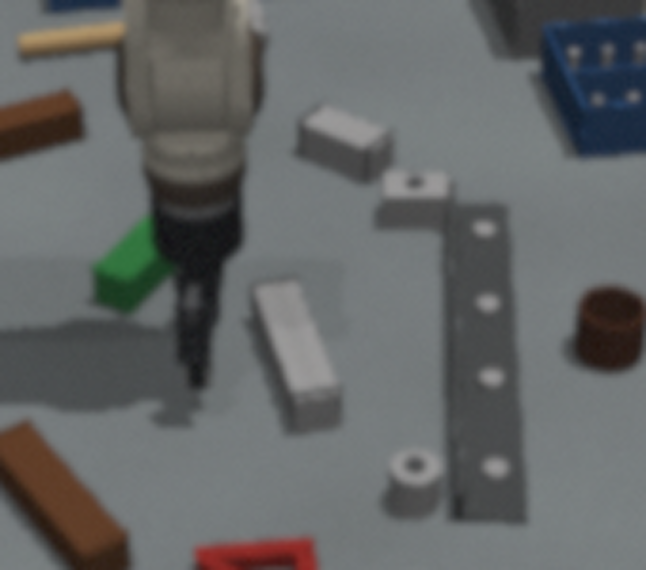

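play_rows([
  [[0,-0.5,0],[0.002,0,-0.006],100],
  [[0,-0.5,0],[0.002,0,-0.012],100],
  [[0,-0.5,0],[0.002,0,-0.018],100],
  [[0,-0.5,0],[0.002,0,-0.024],100],
  [[0,-0.5,0],[0.002,0,-0.03],100],
])

```text
time: 4.25
ee_pos: [0.4503, -0.0537, 0.0062]
tcp_rot: [-90.0, 0.0, 78.9]
wrist_force: [0.3, -0.1, 0.7]
opening: 0.0855
```

play_rows([
  [[0,0,0],[0,0,-0.006],100],
  [[0,0,0],[0,0,-0.012],100],
  [[0,0,0],[0,0,-0.018],100],
  [[0,0,0],[0,0,-0.024],100],
  [[0,0,0],[0,0,-0.03],100],
])

```text
time: 4.75
ee_pos: [0.4796, -0.0595, 0.0061]
tcp_rot: [-90.0, 0.0, 78.9]
wrist_force: [-1.4, 1.6, -0.8]
opening: 0.0856
```

```bash
python3 go.py .520 -.068 .006 78.86; python3 -c "
from h import *
for n in ('side',): shot(n,f'pics/{n}3.png')
b=cv2.imread('pics/side3.png')[130:280,190:360]; cv2.imwrite('pics/side3c.png',cv2.resize(b,None,fx=3.8,fy=3.8,interpolation=cv2.INTER_CUBIC))"
```

```text
pos [ 0.4796 -0.0595  0.0061] rot [-89.99   0.    78.88] q [ -7.1  -2.2 -22.3  69.9  -0.    4.1] F [-1.4  1.6 -0.8] t 4.75
turn y 0.0  shift x -0.0005 y 0.0001 z -0.0413
```

View pics/side3c.png

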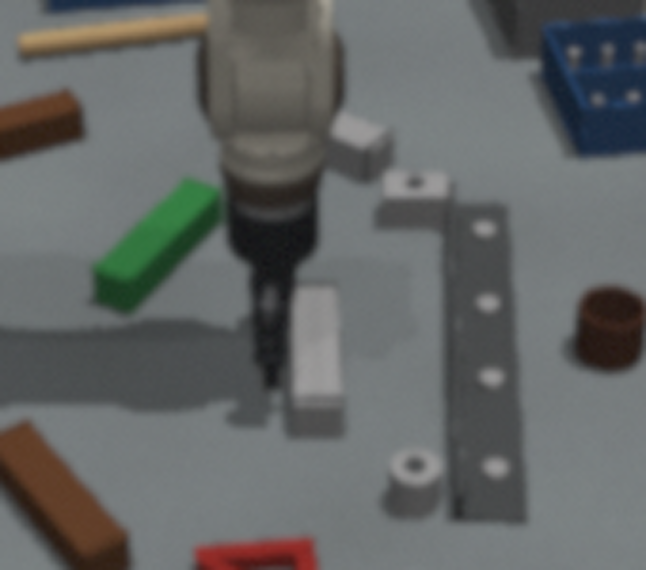

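The tube is now nearly parallel to the fence and in contact with both fingers. I keep pushing.

play_rows([
  [[0,0,0],[0,0,-0.007],100],
  [[0,0,0],[0,0,-0.014],100],
  [[0,0,0],[0,0,-0.021],100],
  [[0,0,0],[0,0,-0.028],100],
  [[0,0,0],[0,0,-0.035],100],
])

```text
time: 5.3
ee_pos: [0.5134, -0.0663, 0.0063]
tcp_rot: [-89.9, 0.0, 78.9]
wrist_force: [-6.2, 1.7, 2.6]
opening: 0.0855
```

play_rows([
  [[0,0,0],[0,0,-0.007],100],
  [[0,0,0],[0,0,-0.014],100],
  [[0,0,0],[0,0,-0.021],100],
  [[0,0,0],[0,0,-0.028],100],
  [[0,0,0],[0,0,-0.035],100],
])

```text
time: 5.8
ee_pos: [0.5477, -0.0731, 0.0063]
tcp_rot: [-89.9, 0.0, 78.9]
wrist_force: [-6.2, 1.9, 3.4]
opening: 0.0852
```

```bash
python3 go.py .520 -.068 .006 78.86; python3 -c "
from h import *
for n in ('side','top'): shot(n,f'pics/{n}4.png')
b=cv2.imread('pics/side4.png')[150:280,220:370]; cv2.imwrite('pics/side4c.png',cv2.resize(b,None,fx=4.4,fy=4.4,interpolation=cv2.INTER_CUBIC))"
```

```text
pos [ 0.5477 -0.0731  0.0063] rot [-8.994e+01  2.000e-02  7.886e+01] q [ -7.6   7.2 -12.5  70.3  -0.    3.5] F [-6.2  1.9  3.4] t 5.8
turn y -0.0  shift x -0.0004 y 0.0003 z 0.0282
```

View pics/side4c.png

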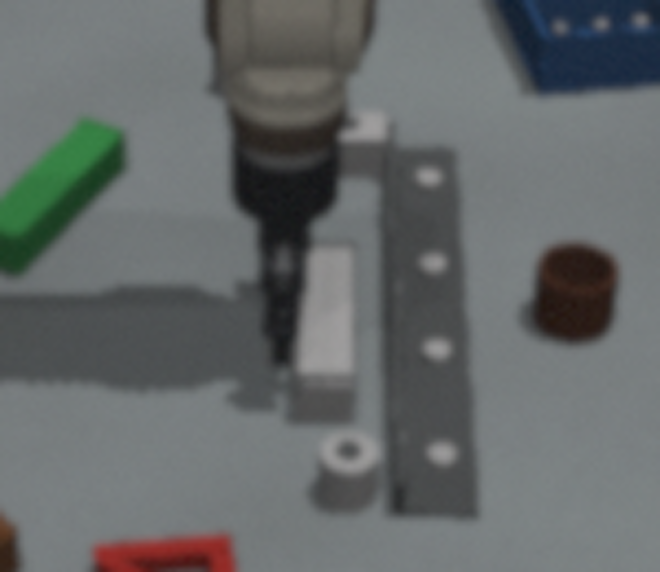

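View pics/top4.png

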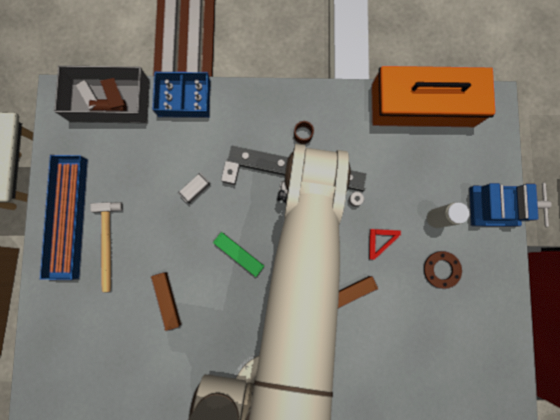

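```bash
cat >> h.py <<'E'
STOP=np.array([635.1,138.1]);FX=np.array([.981,-.193]);FY=np.array([.193,.981])
def fen(w): # world m -> fence mm
    d=np.atleast_2d(w)[:,:2]*1000-STOP; return np.c_[d@FX-30,d@FY+190]
E
python3 - <<'E'
from h import *
s=load("pics/side4.npz")
S=lambda x,y:[220+x/4.4,150+y/4.4]
print(fen(onz(s,[S(300,377),S(352,377),S(354,245)],.04)))
print("bottom end",fen(onz(s,[S(293,420),S(352,422)],.0)))
print("pin hole",fen(onz(s,[S(348,452)],.04)),"stop hole",fen(onz(s,[S(352,122)],.04)))
print("tcp",fen(get_obs()["ee_pos"]))
E
```

```text
[[ -59.12076613 -115.94981576]
 [ -23.40564001 -114.5648594 ]
 [ -21.51672425   33.78152672]]
bottom end [[ -63.23896008 -115.86457685]
 [ -22.07302851 -116.35184659]]
pin hole [[ -26.23815284 -190.18688924]] stop hole [[-22.4939281  193.29267173]]
tcp [[-73.94216469 -34.06742765]]
```

play_rows([
  [[0,0,0],[0,0,-0.004],100],
  [[0,0,0],[0,0,-0.008],100],
  [[0,0,0],[0,0,-0.012],100],
  [[0,0,0],[0,0,-0.016],100],
  [[0,0,0],[0,0,-0.019],100],
])

```text
time: 6.4
ee_pos: [0.5659, -0.0766, 0.0063]
tcp_rot: [-89.9, 0.0, 78.9]
wrist_force: [-7.8, 1.4, 3.7]
opening: 0.0853
```

play_rows([
  [[0,0,0],[0,0,-0.001],100],
  [[0,0,0],[0,0,-0.002],100],
  [[0,0,0],[0,0,-0.003],100],
  [[0,0,0],[0,0,-0.003],100],
  [[0,0,0],[0,0,-0.003],100],
])

```text
time: 6.9
ee_pos: [0.5688, -0.0772, 0.0063]
tcp_rot: [-89.9, 0.0, 78.9]
wrist_force: [-6.3, 1.6, 2.3]
opening: 0.0851
```

play_rows([
  [[0,0,0],[0,0,-0.001],100],
  [[0,0,0],[0,0,-0.002],100],
  [[0,0,0],[0,0,-0.003],100],
  [[0,0,0],[0,0,-0.003],100],
  [[0,0,0],[0,0,-0.003],100],
])

```text
time: 7.4
ee_pos: [0.5718, -0.0778, 0.0063]
tcp_rot: [-89.9, 0.0, 78.9]
wrist_force: [-4.7, 0.9, 2.6]
opening: 0.0855
```

```bash
python3 -c "
from h import *
print(fen(get_obs()['ee_pos']))
for n in ('side',): shot(n,f'pics/{n}5.png')
b=cv2.imread('pics/side5.png')[150:280,220:370]; cv2.imwrite('pics/side5c.png',cv2.resize(b,None,fx=4.4,fy=4.4,interpolation=cv2.INTER_CUBIC))"
```

```text
[[-50.46217065 -34.00150706]]
```

View pics/side5c.png

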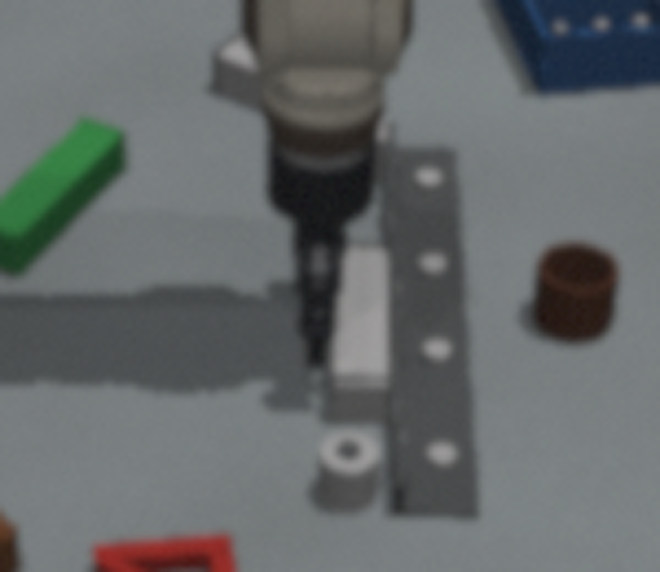

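play_rows([
  [[0,0,0],[0,0,-0.001],100],
  [[0,0,0],[0,0,-0.002],100],
  [[0,0,0],[0,0,-0.003],100],
  [[0,0,0],[0,0,-0.003],100],
  [[0,0,0],[0,0,-0.003],100],
])

```text
time: 7.95
ee_pos: [0.5734, -0.0781, 0.0063]
tcp_rot: [-89.8, 0.0, 78.9]
wrist_force: [-13.9, 2.9, 7.5]
opening: 0.0852
```

Contact with the fence: the force rose to 14 N and the TCP stopped advancing at fence x ≈ −49, as expected for a flush tube. I back off, rise, shut the fingers and go to the post-side end.

play_rows([
  [[0,0,0],[0,0,0.01],100],
  [[0,0,0],[0,0,0.025],100],
  [[0,0,0],[0,0,0.04],100],
  [[0,0,0],[0,-0.04,0.04],100],
  [[0,0,0],[0,-0.08,0.04],100],
])

```text
time: 8.45
ee_pos: [0.5348, -0.0705, 0.0863]
tcp_rot: [-89.9, 0.0, 78.9]
wrist_force: [1.4, -0.5, 0.8]
opening: 0.0855
```

play_rows([
  [[0,0,0],[0,-0.04,0],50],
  [[0,0,0],[-0.04,-0.06,0],0],
  [[0,0,0],[-0.08,-0.06,0],0],
  [[0,0,0],[-0.11,-0.06,0],0],
  [[0,0,0],[-0.11,-0.06,0],0],
])

```text
time: 8.95
ee_pos: [0.5143, -0.1816, 0.1467]
tcp_rot: [-90.1, 0.1, 78.7]
wrist_force: [0.2, 0.1, -0.0]
opening: 0.0121
```

```bash
python3 - <<'E'
from m import *
print(get_obs()["opening"])
for n in("top","side"):
    c=shot(n,f"pics/{n}6.png"); meas(c,n)
b=cv2.imread('pics/side6.png')[150:280,220:370]; cv2.imwrite('pics/side6c.png',cv2.resize(b,None,fx=4.4,fy=4.4,interpolation=cv2.INTER_CUBIC))
E
python3 go.py .5757 -.1896 .1 78.86
```

```text
0.012142463888523669
top c 587.9 243.3 size 72.8 36.1 ang -45.77 [192.8 187. ]
top c 600.0 -90.6 size 142.3 34.5 ang 78.86 [307.5 184.4]
top c 635.0 138.0 size 56.9 37.3 ang -11.68 [229.5 171.5]
top c 314.2 -263.8 size 831.5 206.1 ang -19.51 [377.  262.3]
side c 540.8 -379.0 size 82.3 70.4 ang -75.31 [299.6 289.8]
side c 208.0 -310.4 size 318.7 180.5 ang -35.42 [171.8 287.8]
side c 565.8 -232.4 size 40.1 39.6 ang -8.94 [299.1 251.7]
side c 713.9 -289.7 size 212.4 192.9 ang 54.91 [351.6 263.8]
side c 603.9 -89.7 size 141.9 35.3 ang 79.45 [302.  220.5]
side c 718.2 -57.2 size 84.1 30.1 ang 65.00 [336.  210.3]
side c 305.8 165.1 size 160.4 111.5 ang 75.79 [200.7 184.9]
side c 757.0 193.7 size 237.7 213.4 ang -16.11 [322.9 169.8]
pos [ 0.5147 -0.1791  0.1464] rot [-90.05   0.    78.78] q [-19.2   3.4  -1.   85.6   0.   -8. ] F [-0.4  1.6  0.1] t 9.05
turn y -0.1  shift x 0.0016 y 0.0464 z -0.0618
```

View pics/side6c.png

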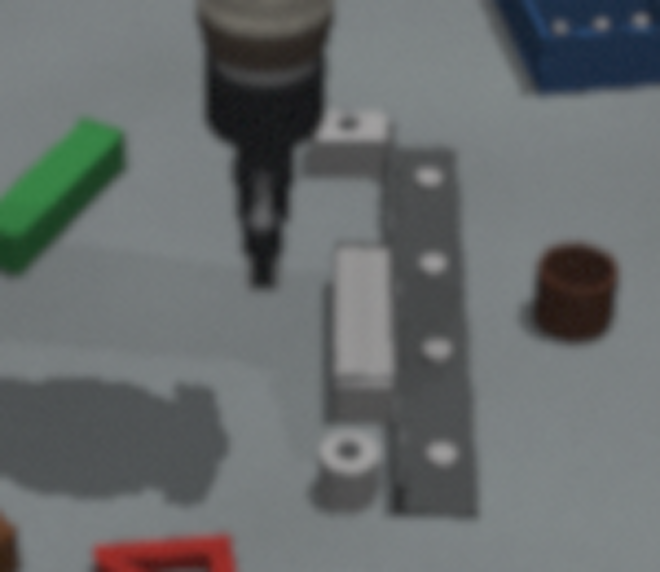

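View pics/top6.png

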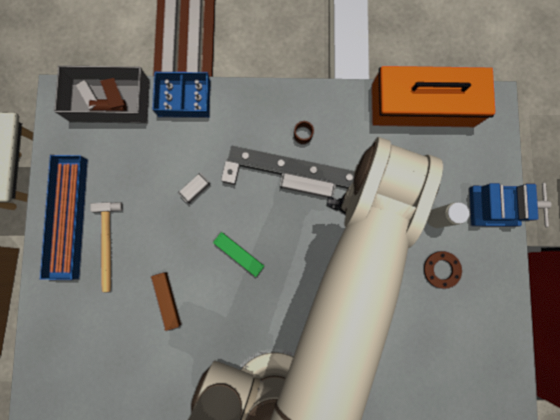

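Top view: the tube is at 78.86°, fence x −20 mm, flush. Its end is about 49 mm from the post, so the shut fingers should just fit.

play_rows([
  [[0,0,0],[0.001,0,-0.015],0],
  [[0,0,0],[0.002,0,-0.03],0],
  [[0,0,0],[0.003,0,-0.045],0],
  [[0,0,0],[0.004,0,-0.062],0],
  [[0,0,0],[0.004,0.04,-0.062],0],
])

```text
time: 9.55
ee_pos: [0.5811, -0.1864, 0.1109]
tcp_rot: [-90.6, 0.1, 79.0]
wrist_force: [-0.0, 0.3, -0.0]
opening: 0.0
```

```bash
python3 go.py .5752 -.1921 .06 78.86;python3 - <<'E'
from h import *
o=get_obs();print(o["opening"])
c=shot("side","pics/side7.png")
b=cv2.imread('pics/side7.png')[150:280,220:370]; cv2.imwrite('pics/side7c.png',cv2.resize(b,None,fx=4.4,fy=4.4,interpolation=cv2.INTER_CUBIC))
E
```

```text
pos [ 0.5811 -0.1864  0.1109] rot [-9.057e+01  6.000e-02  7.898e+01] q [-17.8  11.9   4.5  82.    0.   -6.8] F [-0.   0.3 -0. ] t 9.55
turn y 0.1  shift x -0.0067 y 0.0509 z 0.0047
5.010242096147621e-06
```

View pics/side7c.png

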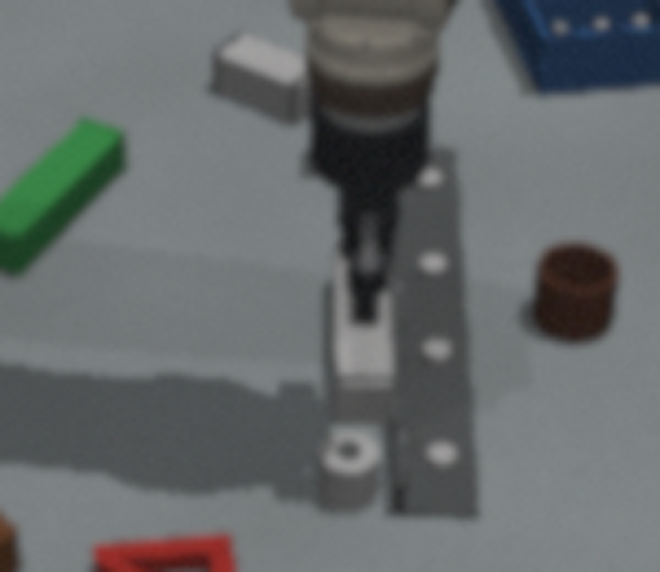

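play_rows([
  [[0,0,0],[-0.003,0,0],0],
  [[0,0,0],[-0.005,0.01,0.002],0],
  [[0,0,0],[-0.005,0.03,0.002],0],
  [[0,0,0],[-0.005,0.04,0.002],0],
  [[0,0,0],[-0.005,0.04,0.002],0],
])

```text
time: 10.1
ee_pos: [0.5728, -0.1909, 0.0656]
tcp_rot: [-89.9, -0.0, 78.9]
wrist_force: [0.0, -0.4, 0.9]
opening: 0.0001
```

```bash
python3 go.py .5752 -.1921 .018 78.86;python3 - <<'E'
from h import *
c=shot("side","pics/side8.png")
b=cv2.imread('pics/side8.png')[150:280,220:370]; cv2.imwrite('pics/side8c.png',cv2.resize(b,None,fx=4.4,fy=4.4,interpolation=cv2.INTER_CUBIC))
E
```

```text
pos [ 0.5728 -0.1909  0.0656] rot [-8.992e+01 -1.000e-02  7.887e+01] q [-18.4  12.3   0.   77.8  -0.   -7.3] F [ 0.  -0.4  0.9] t 10.1
turn y 0.0  shift x -0.0007 y 0.0476 z -0.0026
```

View pics/side8c.png

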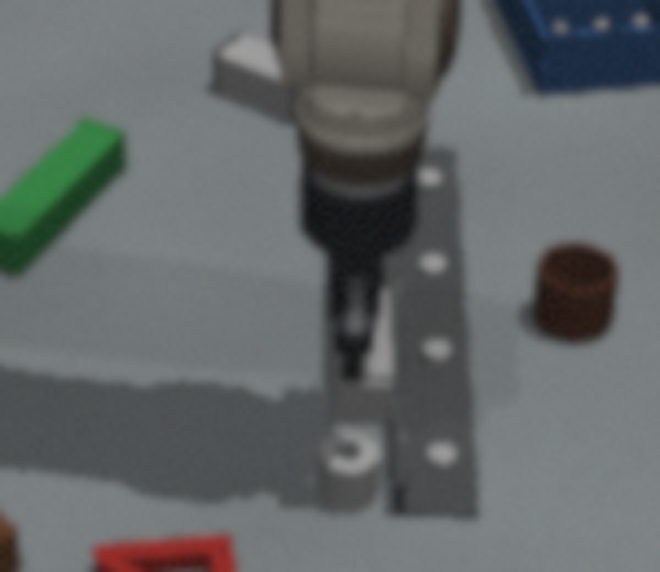

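Run:
```python
from h import *
s=load("pics/side8.npz"); S=lambda x,y:[220+x/4.4,150+y/4.4]
print("tip cam",fen(onz(s,[S(353,380)],.0656)),"tcp",fen([.5728,-.1909]))
print("end top",fen(onz(s,[S(375,382)],.04)),"pin",fen(onz(s,[S(349,452)],.04)))
```

```text
tip cam [[ -23.67483725 -147.03187178]] tcp [[ -27.6193 -144.7729]]
end top [[  -7.6566866  -119.17484928]] pin [[ -25.57696267 -190.16161487]]
```

play_rows([
  [[0,0,0],[0,0.005,-0.001],0],
  [[0,0,0],[0,0.01,-0.001],0],
  [[0,0,0],[0,0.014,-0.001],0],
  [[0,0,0],[0,0.018,-0.001],0],
  [[0,0,0],[0,0.018,-0.001],0],
])

```text
time: 10.65
ee_pos: [0.5741, -0.1911, 0.0475]
tcp_rot: [-89.9, -0.0, 78.9]
wrist_force: [-0.0, -0.0, 0.6]
opening: 0.0001
```

play_rows([
  [[0,0,0],[0,0.005,0],0],
  [[0,0,0],[0,0.01,0],0],
  [[0,0,0],[0,0.016,0],0],
  [[0,0,0],[0,0.022,0],0],
  [[0,0,0],[0,0.028,0],0],
])

```text
time: 11.15
ee_pos: [0.5744, -0.1912, 0.0196]
tcp_rot: [-90.0, -0.0, 78.9]
wrist_force: [0.1, -0.2, -0.1]
opening: 0.0002
```

play_rows([
  [[0,0,0],[0.004,0,0],0],
  [[0,0,0],[0.008,0,0],0],
  [[0,0,0],[0.012,0,0],0],
  [[0,0,0],[0.017,0,0],0],
  [[0,0,0],[0.022,0,0],0],
])

```text
time: 11.65
ee_pos: [0.5788, -0.1697, 0.0205]
tcp_rot: [-90.0, 0.0, 78.9]
wrist_force: [-1.7, -4.0, -0.2]
opening: -0.0001
```

```bash
python3 go.py .5752 -.1921 .018 78.86;python3 - <<'E'
from h import *
c=shot("side","pics/side9.png")
b=cv2.imread('pics/side9.png')[150:280,220:370]; cv2.imwrite('pics/side9c.png',cv2.resize(b,None,fx=4.4,fy=4.4,interpolation=cv2.INTER_CUBIC))
E
```

```text
pos [ 0.5788 -0.1697  0.0205] rot [-9.002e+01  5.000e-02  7.886e+01] q [-16.3  13.3  -3.9  72.8  -0.   -5.2] F [-1.7 -4.  -0.2] t 11.65
turn y 0.0  shift x -0.0227 y 0.0025 z -0.0008
```

View pics/side9c.png

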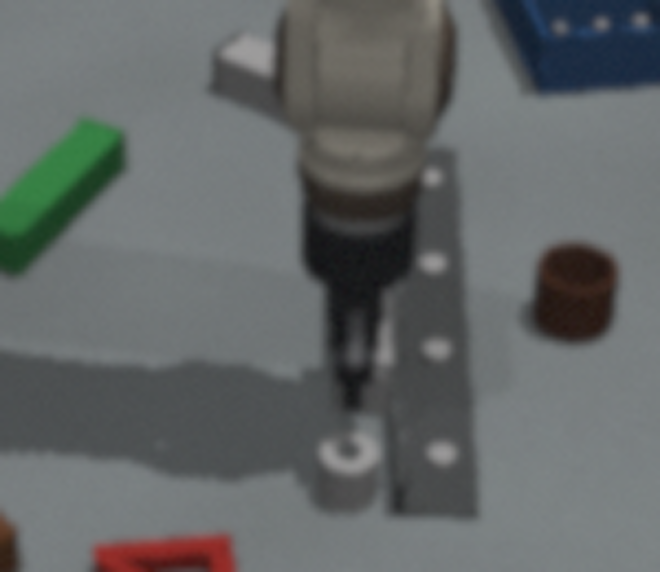

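play_rows([
  [[0,0,0],[0.007,0,-0.001],0],
  [[0,0,0],[0.014,0,-0.002],0],
  [[0,0,0],[0.021,0,-0.003],0],
  [[0,0,0],[0.028,0,-0.004],0],
  [[0,0,0],[0.035,0,-0.004],0],
])

```text
time: 12.2
ee_pos: [0.5849, -0.1399, 0.0204]
tcp_rot: [-89.6, 0.5, 78.7]
wrist_force: [-26.0, -23.9, 12.3]
opening: -0.0002
```

play_rows([
  [[0,0,0],[0.007,0,0],0],
  [[0,0,0],[0.014,0,0],0],
  [[0,0,0],[0.021,0,0],0],
  [[0,0,0],[0.028,0,0],0],
  [[0,0,0],[0.035,0,0],0],
])

```text
time: 12.7
ee_pos: [0.5917, -0.1055, 0.0204]
tcp_rot: [-89.6, 0.5, 78.7]
wrist_force: [-25.5, -24.5, 13.9]
opening: 0.0002
```

```bash
python3 go.py .5752 -.1921 .018 78.86;python3 - <<'E'
from h import *
print(fen(get_obs()["ee_pos"]))
for n in("side","top"): c=shot(n,f"pics/{n}10.png")
b=cv2.imread('pics/side10.png')[150:280,220:370]; cv2.imwrite('pics/side10c.png',cv2.resize(b,None,fx=4.4,fy=4.4,interpolation=cv2.INTER_CUBIC))
b=cv2.imread('pics/top10.png')[120:260,170:410]; cv2.imwrite('pics/top10c.png',cv2.resize(b,None,fx=3.3,fy=3.3,interpolation=cv2.INTER_CUBIC))
E
```

```text
pos [ 0.5917 -0.1055  0.0204] rot [-89.6    0.51  78.68] q [-9.9 13.5 -3.7 73.2 -0.5  1.4] F [-25.5 -24.5  13.9] t 12.7
turn y -0.2  shift x -0.0881 y 0.0024 z -0.0008
[[-25.58075049 -57.3567249 ]]
```

View pics/side10c.png

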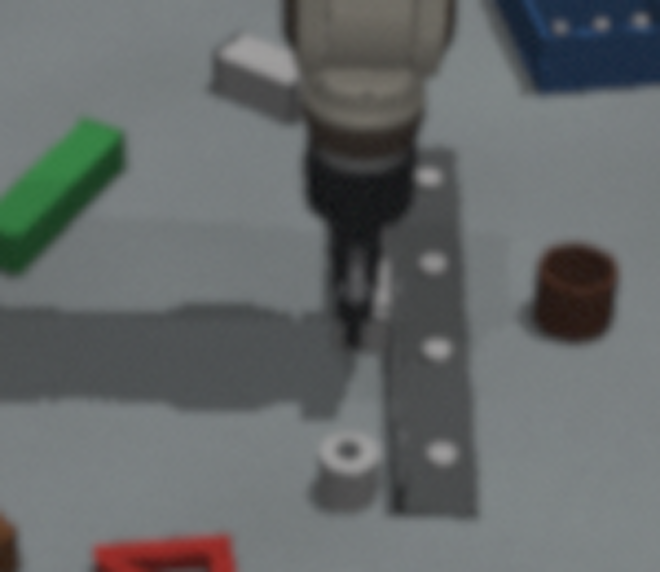

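View pics/top10c.png

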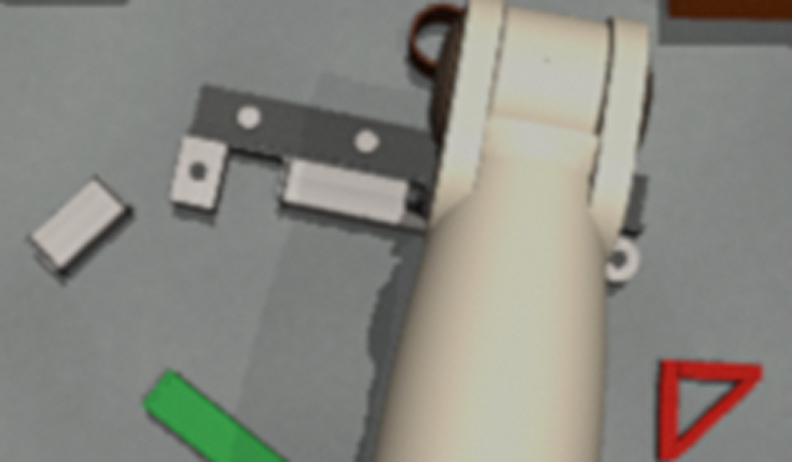

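Tube is flush and sliding. The sideways force is higher than needed (about 25 N), so I ease it by 3 mm while pushing on.

play_rows([
  [[0,0,0],[0.004,0,0.002],0],
  [[0,0,0],[0.01,0,0.003],0],
  [[0,0,0],[0.016,0,0.003],0],
  [[0,0,0],[0.022,0,0.003],0],
  [[0,0,0],[0.028,0,0.003],0],
])

```text
time: 13.3
ee_pos: [0.5988, -0.0731, 0.0203]
tcp_rot: [-90.0, 0.0, 78.9]
wrist_force: [-0.5, -4.1, -0.6]
opening: 0.0001
```

play_rows([
  [[0,0,0],[0.003,0,0],0],
  [[0,0,0],[0.006,0,0],0],
  [[0,0,0],[0.009,0,0],0],
  [[0,0,0],[0.012,0,0],0],
  [[0,0,0],[0.015,0,0],0],
])

```text
time: 13.8
ee_pos: [0.6015, -0.0588, 0.0203]
tcp_rot: [-90.0, -0.0, 78.9]
wrist_force: [-2.4, -3.3, -0.3]
opening: -0.0
```

Run:
```python
from h import *
print(fen(get_obs()["ee_pos"]))
for n in("top",): c=shot(n,f"pics/{n}11.png")
b=cv2.imread('pics/top11.png')[120:260,170:410]; cv2.imwrite('pics/top11c.png',cv2.resize(b,None,fx=3.3,fy=3.3,interpolation=cv2.INTER_CUBIC))
```

```text
[[-24.91312855  -9.66483464]]
```

View pics/top11c.png

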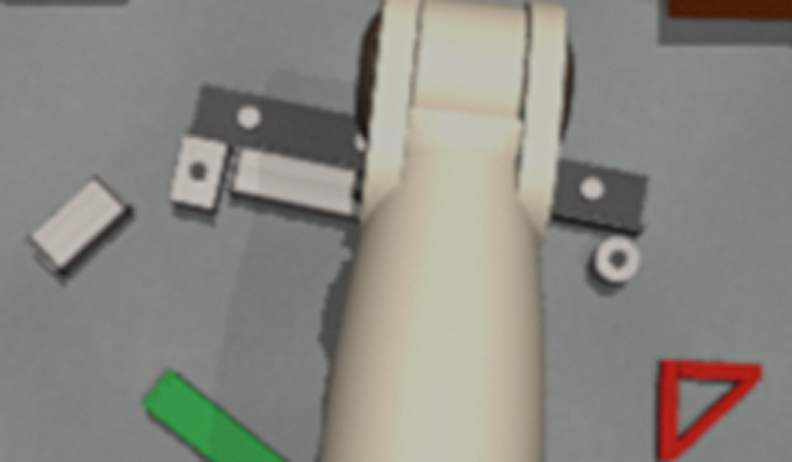

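play_rows([
  [[0,0,0],[0.001,0,0],0],
  [[0,0,0],[0.002,0,0],0],
  [[0,0,0],[0.003,0,0],0],
  [[0,0,0],[0.003,0,0],0],
  [[0,0,0],[0.003,0,0],0],
])

```text
time: 14.35
ee_pos: [0.6021, -0.056, 0.0203]
tcp_rot: [-90.0, -0.0, 78.9]
wrist_force: [-0.9, -2.4, -0.9]
opening: -0.0001
```

play_rows([
  [[0,0,0],[0.001,0,0],0],
  [[0,0,0],[0.002,0,0],0],
  [[0,0,0],[0.002,0,0],0],
  [[0,0,0],[0.002,0,0],0],
  [[0,0,0],[0.002,0,0],0],
])

```text
time: 14.85
ee_pos: [0.6025, -0.054, 0.0203]
tcp_rot: [-90.0, -0.0, 78.9]
wrist_force: [-0.4, -2.0, -0.8]
opening: 0.0
```

play_rows([
  [[0,0,0],[0.001,0,0],0],
  [[0,0,0],[0.002,0,0],0],
  [[0,0,0],[0.002,0,0],0],
  [[0,0,0],[0.002,0,0],0],
  [[0,0,0],[0.002,0,0],0],
])

```text
time: 15.35
ee_pos: [0.6029, -0.0521, 0.0203]
tcp_rot: [-90.0, -0.0, 78.9]
wrist_force: [-1.4, -2.6, -1.0]
opening: 0.0001
```

play_rows([
  [[0,0,0],[0.001,0,0],0],
  [[0,0,0],[0.0015,0,0],0],
  [[0,0,0],[0.0015,0,0],0],
  [[0,0,0],[0.0015,0,0],0],
  [[0,0,0],[0.0015,0,0],0],
])

```text
time: 15.85
ee_pos: [0.6029, -0.0519, 0.0203]
tcp_rot: [-90.0, 0.1, 78.8]
wrist_force: [-1.9, -9.7, -0.0]
opening: 0.0002
```

It has butted against the stop: the TCP stalled and the force rose to 10 N. I back off along the fence and rise to look.

play_rows([
  [[0,0,0],[-0.005,0,0],0],
  [[0,0,0],[-0.02,0,0],0],
  [[0,0,0],[-0.03,0,0],0],
  [[0,0,0],[-0.03,-0.03,0],0],
  [[0,0,0],[-0.03,-0.07,0],0],
])

```text
time: 16.35
ee_pos: [0.5958, -0.0808, 0.089]
tcp_rot: [-89.8, -0.0, 78.8]
wrist_force: [0.9, 0.4, 0.2]
opening: 0.0002
```

play_rows([
  [[0,0,0],[-0.03,-0.02,0.02],50],
  [[0,0,0],[-0.07,-0.04,0.05],100],
  [[0,0,0],[-0.1,-0.04,0.09],100],
  [[0,0,0],[-0.12,-0.04,0.11],100],
  [[0,0,0],[-0.12,-0.04,0.11],100],
])

```text
time: 16.85
ee_pos: [0.4637, -0.1787, 0.1312]
tcp_rot: [-90.1, 0.0, 78.7]
wrist_force: [0.6, 0.2, -0.4]
opening: 0.0724
```

Run:
```python
from m import *
for n in("top","side"):
    c=shot(n,f"pics/{n}12.png")
    for r in meas(c,n): 
        if abs(r[2]-145)<12 and r[3]<60: print("fence",fen(np.array(r[:2])/1000))
b=cv2.imread('pics/side12.png')[150:280,220:370]; cv2.imwrite('pics/side12c.png',cv2.resize(b,None,fx=4.4,fy=4.4,interpolation=cv2.INTER_CUBIC))
b=cv2.imread('pics/top12.png')[120:260,170:410]; cv2.imwrite('pics/top12c.png',cv2.resize(b,None,fx=3.3,fy=3.3,interpolation=cv2.INTER_CUBIC))
```

```text
top c 587.8 243.6 size 73.2 36.2 ang -45.53 [192.7 187.1]
top c 260.0 -258.7 size 729.8 200.3 ang -20.95 [375.7 283.6]
top c 625.1 37.8 size 144.2 36.0 ang 78.48 [263.6 175.4]
top c 634.9 137.4 size 57.1 38.6 ang -11.42 [229.5 171.5]
fence [[-20.4346316   89.63514991]]
side c 537.4 -380.6 size 82.1 69.6 ang 81.00 [299.6 289.8]
side c 208.3 -321.5 size 290.5 136.4 ang -31.91 [173.9 286.7]
side c 566.8 -229.5 size 43.0 42.1 ang -68.89 [298.8 251.2]
side c 701.1 -296.1 size 161.7 161.4 ang -23.73 [350.3 262.7]
side c 275.9 158.0 size 145.1 126.2 ang 15.53 [195.8 184.4]
side c 658.1 158.6 size 301.6 281.1 ang 34.60 [313.1 173.6]
```

View pics/side12c.png

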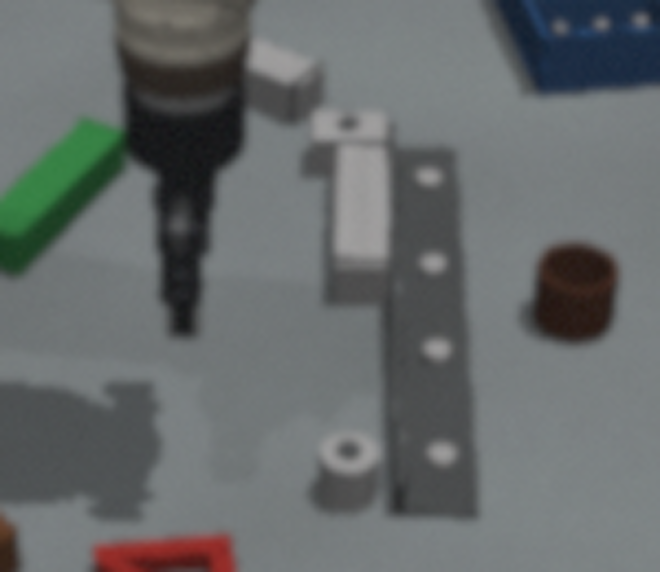

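View pics/top12c.png

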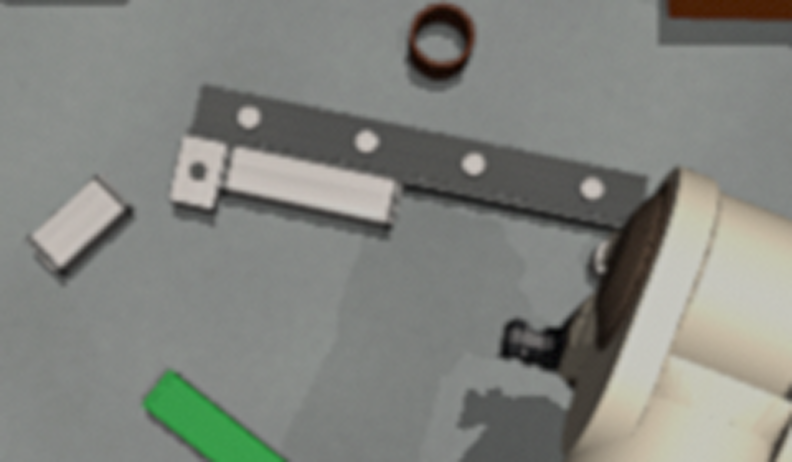

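Side and top views show the tube's end against the stop block and its side against the fence: fence x −20.4, y 89.6, angle 78.5° versus 78.9°. I confirm with one gentle two-finger nudge on the side.

```bash
python3 go.py .5664 .0477 .06 78.86
```

```text
pos [ 0.4661 -0.1774  0.1308] rot [-9.008e+01 -1.000e-02  7.878e+01] q [-20.9  -2.9  -9.1  83.8   0.   -9.6] F [ 0.2  0.2 -0.4] t 16.95
turn y -0.1  shift x 0.2403 y 0.0708 z -0.0546
```

play_rows([
  [[0,0,0],[0.04,0,-0.01],100],
  [[0,0,0],[0.085,0,-0.02],100],
  [[0,0,0],[0.13,0,-0.03],100],
  [[0,0,0],[0.175,0,-0.04],100],
  [[0,0,0],[0.215,0,-0.05],100],
])

```text
time: 17.45
ee_pos: [0.5579, 0.0277, 0.13]
tcp_rot: [-90.0, -0.0, 79.0]
wrist_force: [0.6, -0.9, 0.2]
opening: 0.0855
```

play_rows([
  [[0,0,0],[0.02,0,-0.004],100],
  [[0,0,0],[0.025,0.01,-0.004],100],
  [[0,0,0],[0.025,0.03,-0.004],100],
  [[0,0,0],[0.025,0.05,-0.004],100],
  [[0,0,0],[0.025,0.07,-0.004],100],
])

```text
time: 17.95
ee_pos: [0.5654, 0.0484, 0.0586]
tcp_rot: [-90.0, 0.0, 78.9]
wrist_force: [-0.5, 0.4, -0.3]
opening: 0.0853
```

```bash
python3 go.py .5664 .0477 .007 78.86
```

```text
pos [0.5654 0.0484 0.0586] rot [-8.996e+01  1.000e-02  7.890e+01] q [ 4.9  7.6 -6.2 76.3  0.  16. ] F [-0.5  0.4 -0.3] t 17.95
turn y 0.0  shift x -0.0004 y 0.0516 z -0.0011
```

Descend, then approach: contact is expected after about 31 mm.

play_rows([
  [[0,0,0],[0,0.015,0],100],
  [[0,0,0],[0,0.03,0],100],
  [[0,0,0],[0,0.045,0],100],
  [[0,0,0],[0,0.051,0],100],
  [[0,0,0],[0,0.051,0],100],
])

```text
time: 18.45
ee_pos: [0.5651, 0.0484, 0.0083]
tcp_rot: [-89.9, 0.0, 78.9]
wrist_force: [-0.2, -0.4, 1.1]
opening: 0.0853
```

play_rows([
  [[0,0,0],[0,0,-0.005],100],
  [[0,0,0],[0,0,-0.01],100],
  [[0,0,0],[0,0,-0.015],100],
  [[0,0,0],[0,0,-0.02],100],
  [[0,0,0],[0,0,-0.025],100],
])

```text
time: 18.95
ee_pos: [0.5907, 0.0435, 0.0095]
tcp_rot: [-90.0, -0.0, 78.9]
wrist_force: [0.2, -0.1, 0.1]
opening: 0.0856
```

play_rows([
  [[0,0,0],[0,0,-0.001],100],
  [[0,0,0],[0,0,-0.002],100],
  [[0,0,0],[0,0,-0.003],100],
  [[0,0,0],[0,0,-0.004],100],
  [[0,0,0],[0,0,-0.005],100],
])

```text
time: 19.45
ee_pos: [0.595, 0.0427, 0.0093]
tcp_rot: [-90.0, 0.0, 78.9]
wrist_force: [-0.3, 0.3, 0.4]
opening: 0.085
```

```bash
python3 -c "
from h import *
o=get_obs();print(fen(o['ee_pos']),o['wrist_force'])"
```

```text
[[-50.96044952  88.6723255 ]] [-0.32896069  0.30004245  0.40634108]
```

play_rows([
  [[0,0,0],[0,0,-0.001],100],
  [[0,0,0],[0,0,-0.002],100],
  [[0,0,0],[0,0,-0.002],100],
  [[0,0,0],[0,0,-0.002],100],
  [[0,0,0],[0,0,-0.002],100],
])

```text
time: 19.95
ee_pos: [0.5968, 0.0423, 0.0093]
tcp_rot: [-90.0, 0.0, 78.9]
wrist_force: [-2.3, 0.3, 0.4]
opening: 0.0855
```

play_rows([
  [[0,0,0],[0,0,-0.001],100],
  [[0,0,0],[0,0,-0.0015],100],
  [[0,0,0],[0,0,-0.0015],100],
  [[0,0,0],[0,0,-0.0015],100],
  [[0,0,0],[0,0,-0.0015],100],
])

```text
time: 20.45
ee_pos: [0.5972, 0.0421, 0.0092]
tcp_rot: [-89.9, 0.0, 78.9]
wrist_force: [-9.7, 0.7, 4.8]
opening: 0.0855
```

```bash
python3 -c "
from h import *
o=get_obs();print(fen(o['ee_pos']),o['wrist_force'])"
```

```text
[[-48.68143643  88.54740859]] [-9.68251629  0.68948167  4.81413141]
```

Solid contact at the same place as before (fence x −48.7), so the side is flush. I back off and take the final look.

play_rows([
  [[0,0,0],[0,0,0.005],100],
  [[0,0,0],[0,0,0.02],100],
  [[0,0,0],[0,0,0.035],100],
  [[0,0,0],[0,-0.04,0.04],100],
  [[0,0,0],[0,-0.08,0.04],100],
])

```text
time: 20.95
ee_pos: [0.5577, 0.0498, 0.0892]
tcp_rot: [-89.9, 0.0, 78.9]
wrist_force: [1.1, -0.4, 1.0]
opening: 0.0852
```

play_rows([
  [[0,0,0],[-0.03,-0.04,0.02],100],
  [[0,0,0],[-0.07,-0.06,0.05],100],
  [[0,0,0],[-0.11,-0.06,0.08],100],
  [[0,0,0],[-0.15,-0.06,0.1],100],
  [[0,0,0],[-0.18,-0.06,0.1],100],
])

```text
time: 21.45
ee_pos: [0.4242, -0.1089, 0.1502]
tcp_rot: [-90.1, 0.0, 78.9]
wrist_force: [1.6, 0.1, -0.5]
opening: 0.0857
```

play_rows([
  [[0,0,0],[0,0,0],100],
  [[0,0,0],[0,0,0],100],
  [[0,0,0],[0,0,0],100],
  [[0,0,0],[0,0,0],100],
  [[0,0,0],[0,0,0],100],
])

```text
time: 21.95
ee_pos: [0.4266, -0.1069, 0.1491]
tcp_rot: [-90.0, -0.0, 79.0]
wrist_force: [-0.3, 0.9, -0.3]
opening: 0.0856
```

Run:
```python
from m import *
for n in("top","side"):
    c=shot(n,f"pics/{n}13.png")
    for r in meas(c,n,False): 
        if .3<r[0]/1000 and r[3]<60 and r[1]>-250: print(n,r[2:],"fence",fen(np.array(r[:2])/1000))
b=cv2.imread('pics/side13.png')[130:260,230:380]; cv2.imwrite('pics/side13c.png',cv2.resize(b,None,fx=4.4,fy=4.4,interpolation=cv2.INTER_CUBIC))
a0=cv2.imread('pics/top0.png').astype(int);a1=cv2.imread('pics/top13.png').astype(int)
cv2.imwrite('pics/diff.png',np.abs(a0-a1).max(2).clip(0,255).astype(np.uint8))
```

```text
top (35.352699279785156, 32.49534225463867, 76.5430908203125) fence [[ -28.58580229 -190.19627369]]
top (73.24259185791016, 36.088985443115234, -45.77155685424805) fence [[-96.7438265  284.23405857]]
top (144.15037536621094, 36.016517639160156, 78.80477905273438) fence [[-20.12139134  89.53380714]]
top (57.126583099365234, 38.59438705444336, -11.424346923828125) fence [[-30.06799885 189.27448708]]
side (41.70780563354492, 40.51730728149414, -78.83752918243408) fence [[ -26.94843713 -185.31320104]]
```

View pics/side13c.png

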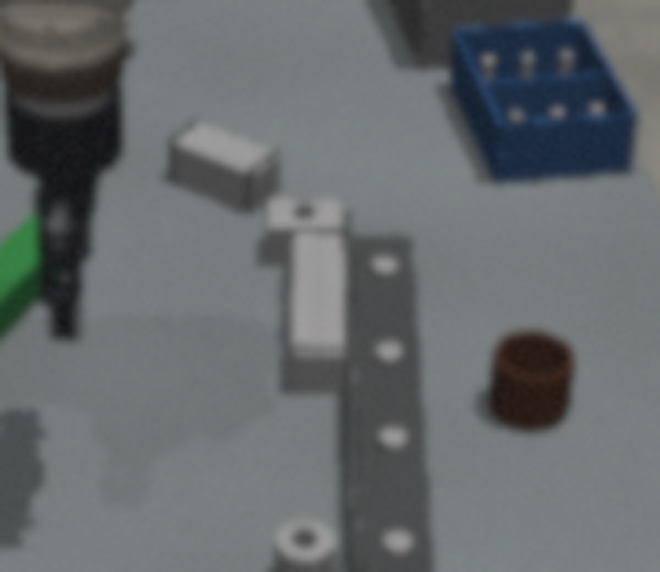

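View pics/top13.png

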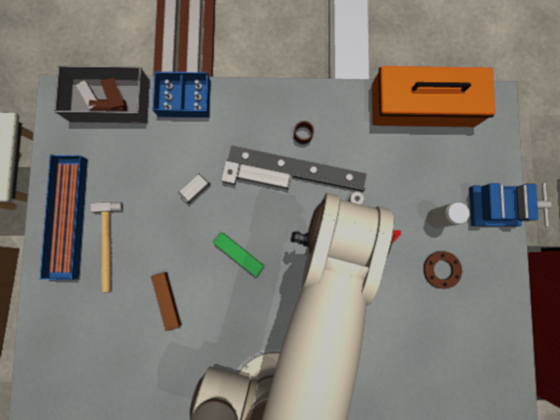

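View pics/diff.png

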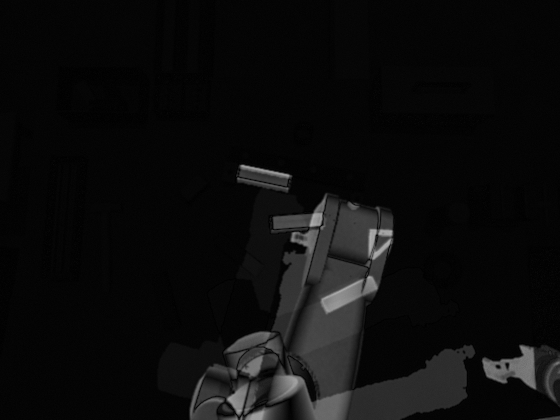

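The tube lies at 78.80° (fence 78.86°), fence x −20.1, with its centre 99.7 mm from the stop's centre (100 expected). The difference image shows nothing else moved.

```bash
python3 -c "
from workcell import job_done
print(job_done())"
```

```text
the job is handed in; nothing more can be done
None
```

I pushed the long tube flush against the fence and butted its end against the square stop block, then handed the job in at about 22 s of the 51 s allowed.

**How:** Two open fingers turned the tube parallel and pushed its side against the fence. The shut fingers then pushed its end along to the stop. A last two-finger nudge on the side met firm resistance (about 10 N) at the same position as before.

**Last checks (top camera):**

| Check | Measured | Expected |
|---|---|---|
| Tube angle | 78.80° | 78.86° (fence) |
| Centre in front of fence face | 20.1 mm | 20 mm |
| Centre to stop block centre | 99.7 mm | 100 mm |

The fingers ended about 0.15 m above the bench, touching nothing. The before/after pictures show no other item moved. The arm hid the red bracket and one brown bar in the last top view, so I could not confirm those two there. Neither lay near the fingers' path.

**What disagreed:**
- Two-view matches missed each other by 4 to 9 mm, so the tube's top corners came out between 35 and 48 mm high against the stated 40 mm.
- The side view ran about 4 mm off the top view.
- The contact forces at fence and stop agreed with the top view.
- During the end push I leaned too hard towards the fence for a moment. The wrist force rose to about 38 N (limit 120 N), and I eased it off.

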